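Stop the lathe and present the knock-out bar to its spindle

TASK

Stop the lathe: press the big mushroom button on the stop station fully down and let it come up again, without pressing the small start button. Then draw the knock-out bar (the thin steel bar with the brass knob) out of the angled block, turn it level and bring its plain end up to the middle of the handwheel on the lathe's left end, in line with the spindle and about 3 cm short of it, ready for knocking out the drive centre once the blank is off. Do not bump the lathe, leave the other things where they are, and finish while holding the bar there, still and level.

Things in the scene. Friction and masses are not known exactly. Their poses are not given: they have to be found in the camera images.
- stop_button (a joint): Big black mushroom-headed stop button (head 40 mm across), moves straight down; 0 = up, 0.006 m = fully down. Its spring starts at 1.4 N and takes 4.5 N fully down.
- stop_button_top (a point): Top centre of the stop button's mushroom head, 70.5 mm above the bench when up. The station is a fixed grey box 72 x 112 mm, its lid 46 mm above the bench.
- start_button (a joint): Small black start button (24 mm across) in a metal collar 32 mm across on the same station; 0 = up, 0.004 m = fully down. Not to be pressed.
- start_button_top (a point): Top centre of the start button, 56.5 mm above the bench, level with its collar's rim, 52 mm from the stop button's axis.
- knockout_bar: Loose knock-out bar, 222 mm long, about 0.15 kg: plain steel rod of 9 mm diameter, with a brass knob 19 mm across on the last 24 mm. Origin at the centre of its plain end, its z axis along the bar to the knob. At the start the plain end stands on the bottom of one of the block's two small holes, 70 mm deep, so 152 mm stick out.
- knob_end (a point): Centre of the bar's knob end, 222 mm from the plain end.
- tool_block: Fixed wooden block 150 mm long (its x), on a base board 176 x 128 x 12 mm; origin on the bench. Its holes lean 30 degrees from vertical towards its y: up along a hole is (0, 0.5, 0.866). In its frame the small holes (11.5 mm) have their bottoms at (-+0.045, 0.0075, 0.0375) and their mouths at (-+0.045, 0.0425, 0.098); a wider hole between them is empty.
- screwdriver: Loose screwdriver with a fat amber handle (27 mm across), 203 mm long, standing in the other small hole; stays there. Origin at the blade's tip, z axis up to the handle. It may swap places with the knock-out bar.
- spindle_end (a point): Middle of the outer face of the handwheel (97 mm across) on the lathe's left end, 275 mm above the bench. The spindle's axis runs level through it along the point's y axis, which points out of the lathe, to the robot's left. The lathe is fixed.
- glue_bottle: Loose glue bottle standing upright, 58 mm across, 161 mm high; to be left alone.
- sanding_block: Loose wooden sanding block, 108 x 74 x 27 mm; to be left alone.

How it is judged:
By the outcome, as a careful person would: the job done as asked, in the order asked, and still so for the second after the job is handed in, while the arm keeps its last pose, push and grip.
It also fails if it takes over 51 s, if anything falls off the work surface, if the arm or the gripper's body presses on something with over 40 N, if the wrist force passes 120 N, or if a joint passes its speed limit or range.

ROBOT

A 6-joint arm with a two-finger parallel gripper is mounted at the origin on a cart in front of the work surface, level with it; the furniture and walls round the work are solid. World frame = base frame: x ahead of the robot, y to its left, z up, the work surface at z = 0. Lengths are in m, angles in degrees, forces in N, time in s.
With the tool pointing down it reaches from about 0.225 to 0.875 m from the base axis. Payload 3.4 kg.
Tool frame: the origin (TCP) lies at the centre of the arm's flange, where the gripper is bolted on; the fingertips stand ahead of it and the grasp point (between the pads) lies 155 mm ahead of it (manip.tcp_to_tips is the z of the fingertips in the tool frame, in m); z points along the fingers, y is the line along which they close (so a half turn about z gives the same grasp; the last joint's range is limited). The gripper opens to 85 mm and grips with 20 to 120 N. Pads are 22 mm wide; open, the fingers measure 114 mm over their backs; the gripper's body (76 mm by 85 mm) begins 54 mm behind the grasp point. The pads swing forward as they close: fully open they stand 13 mm farther back than shut.
Start: joints at [-83.537, 15.808, 86.224, -0, 77.962, -6.933], TCP at [0.133, -0.559, 0.405] pointing down, gripper open.
Joint ranges: [-165.64, 165.64], [-43.16, 119.46], [12.63, 154.43], [-67.54, 247.53], [6.08, 155.33], [-154.97, 154.97]. Speed limits (degrees/s): [147.25, 147.25, 180, 180, 180, 180].

INTERFACE

Orientations are given as [roll, pitch, yaw] about the fixed x, y, z axes, in that order (R = Rz(yaw) Ry(pitch) Rx(roll)).
In Python, from cell import manip, vision, job gives the robot as it stands.
- The arm moves only by the tool arm_command, never from a script. Its arguments are lists of equal length, an entry for each row: "slide": the shift along the world's x, y, z in m, a list of three; "twist": the turn about the world's z in degrees. A call has 1 to 5 rows; each row is the pose to reach, as a shift and turn from the pose commanded when the call began; what a row does not reach only later rows make up. A row lasts 1/12 s, in which the tool goes at most 41.7 mm and 7.16 degrees, less where a joint would pass 70% of its speed; a pose out of reach is approached as far as the arm can. A call with a gripper value outside its range is refused whole. "claw" is the opening, from -1 (shut) to 1 (fully open), set as the call begins (left out, the last holds). The fingers move at their own pace and stop on an object; "force" is the grip in N (left out, the last holds). Time passes only in rows, so rows that repeat a pose let the fingers close. It gives the time, the measured TCP pose, the force, the opening and the grip force at its end, in the units of the state.
- manip.get_state(): the state, without advancing time (a new reading comes with each control period).
- vision.get_image(name): name is "side" or "top"; returns the picture (384x512x3 uint8, red, green, blue); there is no depth.
- vision.get_calibration(name): a dict with "camera_matrix" (3x3 intrinsics, pixels), "R" (3x3) and "t" (3): a world point X has camera coordinates R X + t. Camera axes: x right, y down, z forward; pixel columns grow to the right and rows downward; lengths in m; the calibration is good to about 2 mm. A picture is of the moment at which its call begins. get_calibration takes no time and is no camera call.
- job.hand_in(): hands the job in; it is judged then, once.
The state is a dict: "time": time; "q": joint angles; "qvel": joint speeds; "joint_torque": joint torques, N m; "eef_pos": TCP position; "tool_rot": TCP orientation; "force": force on the tool from outside, world axes, zero at the start; "wrist_torque": the same for the moment, N m; "width": finger opening in m; "grip_force": force on a finger pad.
Only numpy, scipy, OpenCV 4.12 (cv2) and the standard library are available. Lean on these libraries where they do the work, as an engineer would, in place of code of your own. Each camera call takes 0.05 s, during which the arm holds its last target. There are 200 camera calls.

## Working session

There is one attempt and no reset: what is moved stays moved. The work goes in short steps, Python scripts to look and compute and a tool call to move; the robot and the scene stay as the last step left them, time stands still between calls to the robot, and variables do not carry over. Pictures are saved under pics/ and viewed, at most 10 in all, crops included, and the job is handed in when it is done.

Besides the shell and the picture viewer there is one more tool, called by a JSON object that holds its "api" and its "payload". arm_command: Moves the arm, as the interface text tells. Its arguments: {"type":"object","properties":{"slide":{"type":"array","items":{"type":"array","items":{"type":"number"}}},"twist":{"type":"array","items":{"type":"number"}},"claw":{"type":"number"},"force":{"type":"number"}},"required":["slide","twist"]}

```bash
mkdir -p pics; python3 - <<'E'
from cell import manip, vision, job
import cv2
for n in("side","top"):
    im=vision.get_image(n); cv2.imwrite(f"pics/{n}0.png",im[:,:,::-1]); c=vision.get_calibration(n)
    print(n,c["camera_matrix"].round(1).tolist(),c["R"].round(3).tolist(),c["t"].round(3).tolist(), (-c["R"].T@c["t"]).round(3))
print(manip.get_state(), manip.tcp_to_tips)
E
ls
```

```text
side [[491.6, 0.0, 257.0], [0.0, 491.6, 193.9], [0.0, 0.0, 1.0]] [[-0.971, -0.24, 0.015], [-0.152, 0.563, -0.812], [0.186, -0.791, -0.583]] [0.551, 0.273, 1.25] [0.343 0.967 0.942]
top [[478.1, 0.0, 252.8], [0.0, 478.1, 197.8], [0.0, 0.0, 1.0]] [[0.019, -1.0, 0.018], [-0.994, -0.021, -0.11], [0.111, -0.016, -0.994]] [-0.071, 0.614, 1.044] [ 0.495 -0.042  1.107]
{'time': 0.1, 'q': array([-8.35347020e+01,  1.58460939e+01,  8.62859732e+01,  3.83817989e-04,
        7.79623323e+01, -6.93399766e+00]), 'qvel': array([-0.14673822, -0.05376462, -0.15589123, -0.00704173, -0.05341374,
        0.04775931]), 'joint_torque': array([ 1.05165054e-03, -4.17701018e+01, -2.46404564e+01, -1.80082120e-04,
        5.80557593e-03,  1.05473569e-05]), 'eef_pos': array([ 0.13321345, -0.55918471,  0.40391898]), 'tool_rot': array([-1.79906336e+02, -1.17689407e-02,  1.33992057e+01]), 'force': array([ 0.075971  , -0.25433279, -0.06660563]), 'wrist_torque': array([0.00837106, 0.03974065, 0.01570879]), 'grip_force': 0.0, 'width': 0.08574057050764355} 0.1734
pics
```

View pics/side0.png

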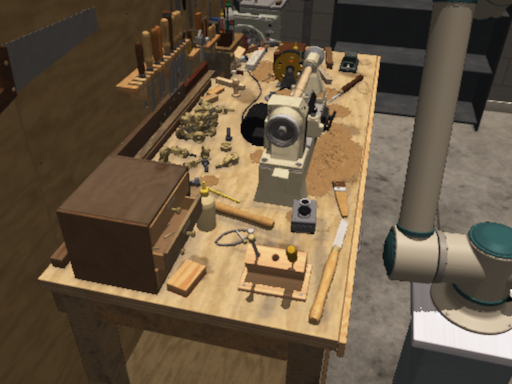

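View pics/top0.png

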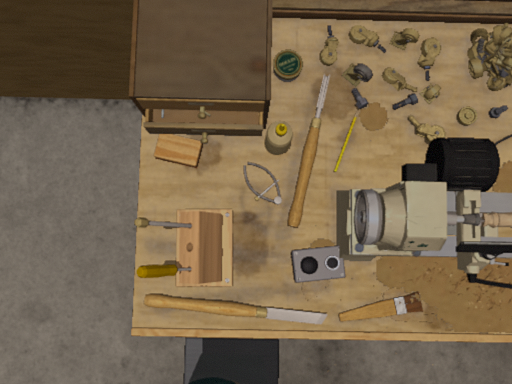

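The side view shows the bar's knob near (251,233), the screwdriver at (292,252), the block around (275,270), the station at (304,215) and the handwheel at (285,130). In the top view the knob is at (143,223), the stop button at (310,265), the start button at (332,263) and the handwheel at (368,217). I'll zoom in on these.

```bash
python3 - <<'E'
import cv2,numpy as np
s=cv2.imread("pics/side0.png");t=cv2.imread("pics/top0.png")
a=cv2.resize(s[180:310,200:360],None,fx=5,fy=4.6,interpolation=cv2.INTER_CUBIC)
a=cv2.resize(s[190:310,215:345],(780,600)[:2] if 0 else (650,600),interpolation=cv2.INTER_CUBIC)
b=cv2.resize(t[180:300,130:290],(800,600),interpolation=cv2.INTER_CUBIC)
c=cv2.resize(t[170:290,280:400],(600,600),interpolation=cv2.INTER_CUBIC)
for n,i in zip("abc",(a,b,c)): cv2.imwrite(f"pics/crop_{n}.png",i)
E
```

```text
(no output)
```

View pics/crop_a.png

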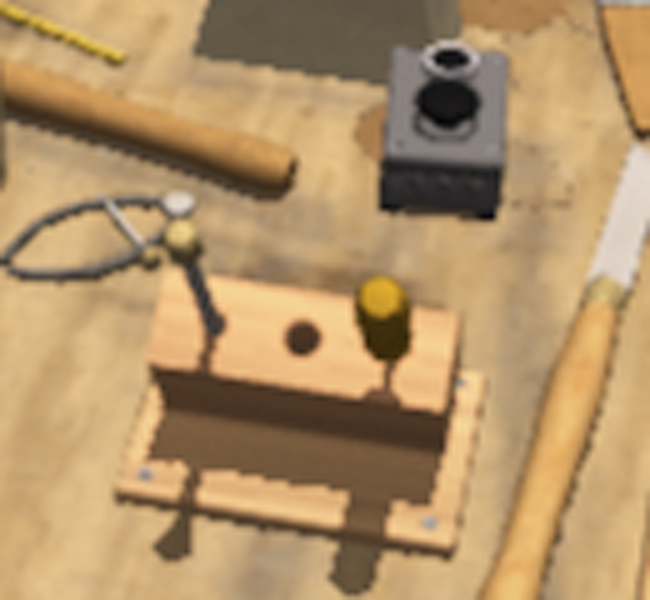

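View pics/crop_b.png

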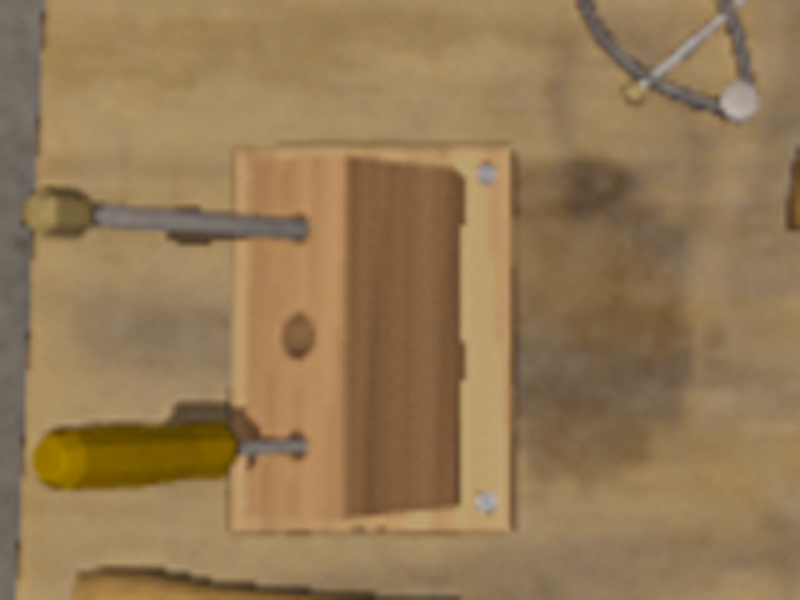

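View pics/crop_c.png

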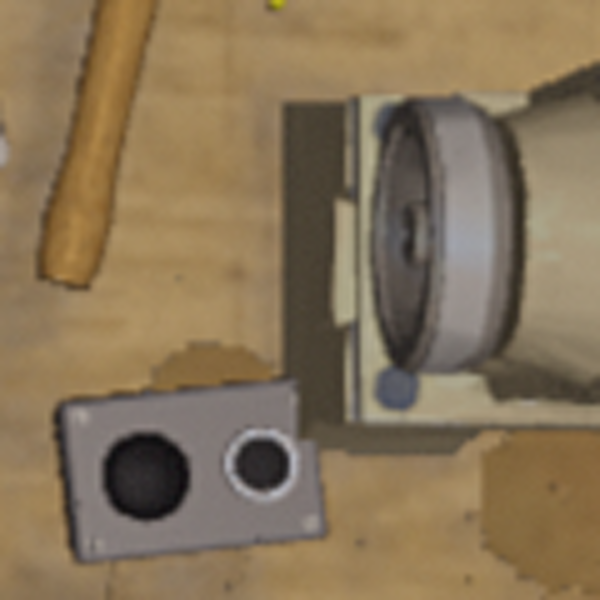

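The crops show the following:
- **Block:** the leaning top face has a high ridge on its -y side, at (345,150)-(350,516) in crop b. The bar's mouth is at (303,229).
- **Station:** in crop c, stop is at (146,476) and start at (262,461).
- **Handwheel:** the rim in crop c spans about (372..440, 97..372).

Next I'll turn these into positions.

```bash
cat > h.py <<'E'
import numpy as np
from cell import manip, vision, job
C={n:vision.get_calibration(n) for n in("side","top")}
P={n:c["camera_matrix"]@np.c_[c["R"],c["t"]] for n,c in C.items()}
def ray(n,uv):
    c=C[n];d=c["R"].T@np.linalg.inv(c["camera_matrix"])@np.r_[uv,1];o=-c["R"].T@c["t"];return o,d
def onz(n,uv,z):
    o,d=ray(n,uv);return o+d*(z-o[2])/d[2]
def tri(s,t):
    A=[];
    for n,uv in(("side",s),("top",t)):
        p=P[n];A+=[uv[0]*p[2]-p[0],uv[1]*p[2]-p[1]]
    A=np.array(A);X=np.linalg.lstsq(A[:,:3],-A[:,3],rcond=None)[0];return X
def proj(n,X):
    x=P[n]@np.r_[X,1];return x[:2]/x[2]
E
python3 - <<'E'
from h import *
import cv2
a=lambda x,y:np.array([215+x/5,190+y/5]);b=lambda x,y:np.array([130+x/5,180+y/5]);c=lambda x,y:np.array([280+x/5,170+y/5])
def show(n,s,t,z):
    print(n,"tri",tri(s,t).round(4) if s is not None else "","top",onz("top",t,z).round(4),"side",onz("side",s,z).round(4) if s is not None else "")
show("stop",a(447,102),c(146,476),.0705)
show("start",a(450,57),c(262,461),.0565)
show("barmouth",a(213,328),b(303,229),.098)
show("sdmouth",a(380,395),b(302,446),.098)
show("knobend",a(182,235),b(38,212),.098-.0+.152*.866)
for u in((233,147),(512,146),(514,530),(230,530)): show("base",None,b(*u),.012)
show("ridge1",a(168,270),b(345,153),.12); show("ridge2",a(462,312),b(350,516),.12)
show("wheel",np.array([285,130]),c(407,235),.275)
s=cv2.imread("pics/side0.png")
cv2.imwrite("pics/crop_d.png",cv2.resize(s[80:180,230:350],(720,600),interpolation=cv2.INTER_CUBIC))
E
```

```text
stop tri [ 0.4685 -0.1838  0.0609] top [ 0.4675 -0.1827  0.0705] side [ 0.4683 -0.171   0.0705]
start tri [ 0.4753 -0.2354  0.0557] top [ 0.4746 -0.2353  0.0565] side [ 0.4759 -0.2341  0.0565]
barmouth tri [0.5476 0.0726 0.0918] top [0.5458 0.0717 0.098 ] side [0.5475 0.0792 0.098 ]
sdmouth tri [0.4581 0.0731 0.0678] top [0.4554 0.0691 0.098 ] side [0.4577 0.1047 0.098 ]
knobend tri [0.5445 0.1553 0.223 ] top [0.5435 0.1537 0.2296] side [0.5433 0.1628 0.2296]
base tri  top [0.587  0.1146 0.012 ] side 
base tri  top [ 0.5901 -0.0131  0.012 ] side 
base tri  top [ 0.4163 -0.0181  0.012 ] side 
base tri  top [0.414  0.1096 0.012 ] side 
ridge1 tri [0.5774 0.0541 0.1083] top [0.5764 0.0529 0.12  ] side [0.5742 0.0669 0.12  ]
ridge2 tri [0.4276 0.0472 0.1086] top [0.4285 0.0463 0.12  ] side [0.4262 0.0598 0.12  ]
wheel tri [ 0.5542 -0.2441  0.2842] top [ 0.5583 -0.2459  0.275 ] side [ 0.5538 -0.2612  0.275 ]
```

View pics/crop_d.png

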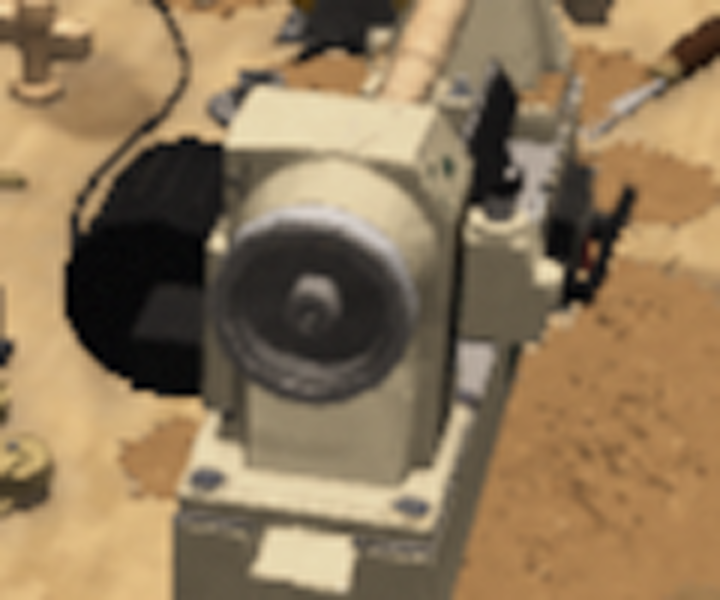

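The side crop shows the handwheel face and hub centred at (316,303), which is side pixel (282.7,130.5). The stop button comes out at about (0.467,-0.183) and the block's yaw at about 1.5°. I'll close the gripper, turn it and head for the button.

{"api": "arm_command", "payload": {"slide": [[0.01,0.03,0.0],[0.02,0.06,0.0],[0.03,0.09,0.0],[0.04,0.12,0.0],[0.05,0.15,0.0]], "twist": [7,14,21,28,35], "claw": -1, "force": 40}}

```text
time: 0.52
eef_pos: [0.1834, -0.4078, 0.4042]
tool_rot: [-180.0, -0.0, 48.7]
force: [0.7, -0.4, 0.0]
width: 0.0255
grip_force: 0.0
```

{"api": "arm_command", "payload": {"slide": [[0.01,0.03,0.0],[0.02,0.06,0.0],[0.03,0.09,0.0],[0.04,0.12,0.0],[0.05,0.15,0.0]], "twist": [7,14,21,28,35]}}

```text
time: 0.93
eef_pos: [0.2332, -0.2577, 0.4044]
tool_rot: [-180.0, -0.0, 83.7]
force: [1.3, -0.3, 0.2]
width: 0.0002
grip_force: 0.0
```

{"api": "arm_command", "payload": {"slide": [[0.03,0.015,0.0],[0.06,0.03,0.0],[0.09,0.045,0.0],[0.12,0.06,0.0],[0.15,0.07,0.0]], "twist": [2,4,6,8,8]}}

```text
time: 1.35
eef_pos: [0.3841, -0.1875, 0.4046]
tool_rot: [-180.0, -0.0, 91.5]
force: [-0.8, -1.1, 0.6]
width: 0.0001
grip_force: 0.0
```

{"api": "arm_command", "payload": {"slide": [[0.027,0.003,0.0],[0.053,0.006,0.0],[0.08,0.009,0.0],[0.08,0.009,-0.03],[0.08,0.009,-0.06]], "twist": [0,0,0,0,0]}}

```text
time: 1.77
eef_pos: [0.4654, -0.1804, 0.345]
tool_rot: [179.8, 0.1, 91.5]
force: [-1.2, 0.0, -1.3]
width: -0.0003
grip_force: 0.0
```

{"api": "arm_command", "payload": {"slide": [[0,0,-0.025],[0,0,-0.05],[0,0,-0.07],[0,0,-0.085],[0,0,-0.09]], "twist": [0,0,0,0,0]}}

```text
time: 2.18
eef_pos: [0.4621, -0.1798, 0.2521]
tool_rot: [-179.7, -0.2, 91.4]
force: [-0.2, -0.0, 0.3]
width: -0.0003
grip_force: 0.0
```

{"api": "arm_command", "payload": {"slide": [[0,0,-0.003],[0,0,-0.006],[0,0,-0.009]], "twist": [0,0,0]}}

```text
time: 2.43
eef_pos: [0.4636, -0.1806, 0.2464]
tool_rot: [179.9, 0.1, 91.4]
force: [-0.0, 0.3, 0.1]
width: 0.0
grip_force: 0.0
```

{"api": "arm_command", "payload": {"slide": [[0,0,-0.002],[0,0,-0.004],[0,0,-0.005],[0,0,-0.005]], "twist": [0,0,0,0]}}

```text
time: 2.77
eef_pos: [0.4635, -0.1806, 0.2412]
tool_rot: [179.9, 0.0, 91.4]
force: [0.3, -0.4, 2.7]
width: 0.0001
grip_force: 1.2
```

{"api": "arm_command", "payload": {"slide": [[0,0,-0.001],[0,0,-0.002],[0,0,-0.002]], "twist": [0,0,0]}}

```text
time: 3.02
eef_pos: [0.4635, -0.1806, 0.239]
tool_rot: [179.9, 0.0, 91.4]
force: [1.7, 0.1, 3.5]
width: -0.0003
grip_force: 1.8
```

{"api": "arm_command", "payload": {"slide": [[0,0,-0.001],[0,0,-0.002],[0,0,-0.002]], "twist": [0,0,0]}}

```text
time: 3.27
eef_pos: [0.4636, -0.1806, 0.2376]
tool_rot: [179.9, 0.0, 91.4]
force: [0.2, 0.6, 8.1]
width: -0.0002
grip_force: 4.4
```

{"api": "arm_command", "payload": {"slide": [[0,0,-0.001],[0,0,-0.001],[0,0,-0.001]], "twist": [0,0,0]}}

```text
time: 3.52
eef_pos: [0.4636, -0.1806, 0.2375]
tool_rot: [179.9, 0.1, 91.4]
force: [-1.8, 1.2, 15.1]
width: 0.0003
grip_force: 7.7
```

The button bottomed out: the force rose from 8 to 15 N with no further travel. I'll release it straight up, then go over the bar.

{"api": "arm_command", "payload": {"slide": [[0,0,0.01],[0,0,0.04],[0,0,0.08],[0,0,0.12],[0,0,0.16]], "twist": [0,0,0,0,0]}}

```text
time: 3.93
eef_pos: [0.4625, -0.18, 0.3965]
tool_rot: [-179.9, -0.1, 91.4]
force: [1.4, -0.2, -0.4]
width: -0.0002
grip_force: 0.0
```

{"api": "arm_command", "payload": {"slide": [[0.008,0.03,0.015],[0.018,0.065,0.03],[0.028,0.1,0.03],[0.038,0.135,0.03],[0.046,0.165,0.03]], "twist": [0,0,0,0,0], "claw": 1}}

```text
time: 4.35
eef_pos: [0.5091, -0.0133, 0.4254]
tool_rot: [-180.0, -0.0, 91.4]
force: [0.4, -0.8, -0.1]
width: 0.0604
grip_force: 0.0
```

{"api": "arm_command", "payload": {"slide": [[0.01,0.035,0],[0.018,0.07,0],[0.025,0.105,0],[0.031,0.13,0],[0.035,0.142,0]], "twist": [0,0,0,0,0]}}

```text
time: 4.77
eef_pos: [0.5441, 0.1297, 0.4246]
tool_rot: [-179.9, -0.1, 91.6]
force: [0.2, 0.1, 0.3]
width: 0.0853
grip_force: 0.0
```

```bash
python3 - <<'E'
from h import *
import cv2
s=vision.get_image("side")[:,:,::-1];t=vision.get_image("top")[:,:,::-1]
cv2.imwrite("pics/s1.png",s);cv2.imwrite("pics/t1.png",t)
print(manip.get_state()["eef_pos"])
# montage: side block/station, top lathe, for axis
a=cv2.resize(s[190:310,220:330],(440,480),interpolation=cv2.INTER_CUBIC)
b=cv2.resize(cv2.imread("pics/top0.png")[165:285,330:512][:, :90],(360,480),interpolation=cv2.INTER_CUBIC)
cv2.imwrite("pics/m1.png",np.hstack([a,b]))
E
```

```text
[0.54436577 0.12825503 0.42467313]
```

View pics/m1.png

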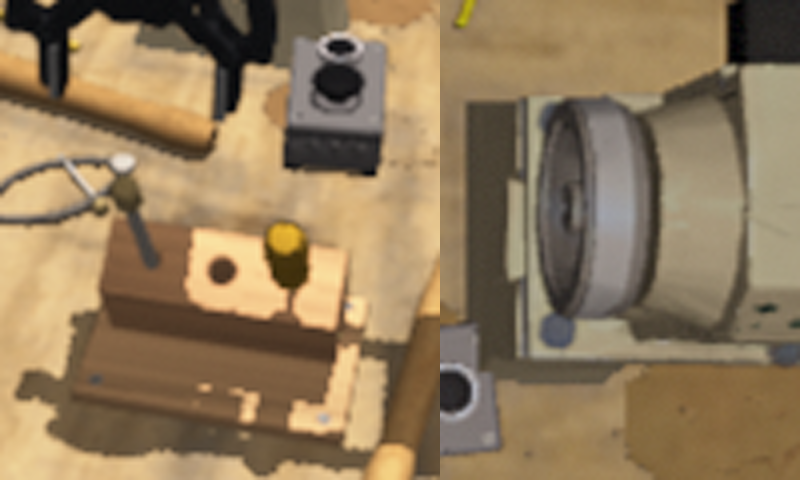

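The stop head is up again at (338,85) in the montage, and the gripper stands above the bar's knob at (125,192). I'll descend and grip.

{"api": "arm_command", "payload": {"slide": [[0,-0.002,-0.025],[0,-0.002,-0.05],[0,-0.002,-0.068],[0,-0.002,-0.078],[0,-0.002,-0.082]], "twist": [0,0,0,0,0]}}

```text
time: 5.28
eef_pos: [0.5435, 0.1232, 0.3418]
tool_rot: [-179.8, 0.1, 91.3]
force: [-0.1, -0.1, -0.1]
width: 0.0855
grip_force: 0.0
```

{"api": "arm_command", "payload": {"slide": [[0,0,0],[0,0,0],[0,0,0],[0,0,0],[0,0,0]], "twist": [0,0,0,0,0], "claw": -1, "force": 35}}

```text
time: 5.7
eef_pos: [0.5444, 0.1246, 0.3447]
tool_rot: [179.9, -0.0, 91.4]
force: [-0.5, 0.5, 1.1]
width: 0.0257
grip_force: 0.0
```

{"api": "arm_command", "payload": {"slide": [[0,0,0],[0,0,0],[0,0,0],[0,0,0],[0,0,0]], "twist": [0,0,0,0,0]}}

```text
time: 6.12
eef_pos: [0.5444, 0.1248, 0.3442]
tool_rot: [179.9, -0.0, 91.4]
force: [0.8, 0.7, 4.6]
width: 0.0074
grip_force: 34.1
```

```bash
python3 - <<'E'
from h import *
import cv2
s=vision.get_image("side")[:,:,::-1];t=vision.get_image("top")[:,:,::-1]
cv2.imwrite("pics/s2.png",s);cv2.imwrite("pics/t2.png",t)
print(manip.get_state())
a=cv2.resize(s[180:290,200:310],(400,400),interpolation=cv2.INTER_CUBIC)
b=cv2.resize(t[170:280,120:230],(400,400),interpolation=cv2.INTER_CUBIC)
cv2.imwrite("pics/m2.png",np.hstack([a,b]))
E
```

```text
{'time': 6.2167, 'q': array([5.76707230e+00, 1.67040928e+01, 9.38814094e+01, 1.80964816e-02,
       6.93305013e+01, 4.36069851e+00]), 'qvel': array([ 0.05988942, -0.09348402, -0.05936379,  0.04696856,  0.08444334,
       -0.00932798]), 'joint_torque': array([ -0.52273102, -38.90390754, -21.30700886,  -0.2860712 ,
         0.2253561 ,   0.04566347]), 'eef_pos': array([0.54446481, 0.12479841, 0.34422397]), 'tool_rot': array([ 1.79917536e+02, -2.32785609e-02,  9.14000153e+01]), 'force': array([0.02545899, 1.69377447, 3.30825562]), 'wrist_torque': array([ 0.12520268, -0.10547494,  0.05276564]), 'grip_force': 34.136924743652344, 'width': 0.007558870716237457}
```

{"api": "arm_command", "payload": {"slide": [[0,0.005,0.0087],[0,0.012,0.021],[0,0.02,0.035],[-0.001,0.028,0.048],[-0.001,0.034,0.059]], "twist": [0,0,0,0,0], "force": 60}}

```text
time: 6.63
eef_pos: [0.5429, 0.1593, 0.4034]
tool_rot: [-180.0, 0.0, 91.4]
force: [0.7, -0.7, -1.3]
width: 0.0063
grip_force: 58.5
```

{"api": "arm_command", "payload": {"slide": [[0,0.006,0.0104],[-0.001,0.012,0.021],[-0.001,0.02,0.035],[-0.001,0.025,0.043],[-0.001,0.025,0.043]], "twist": [0,0,0,0,0]}}

```text
time: 7.05
eef_pos: [0.5424, 0.1847, 0.4477]
tool_rot: [179.8, -0.1, 91.5]
force: [0.2, -1.4, -1.6]
width: 0.006
grip_force: 58.6
```

```bash
python3 - <<'E'
from h import *
import cv2
s=vision.get_image("side")[:,:,::-1];t=vision.get_image("top")[:,:,::-1]
cv2.imwrite("pics/s2.png",s);cv2.imwrite("pics/t2.png",t)
st=manip.get_state();print(st["eef_pos"],st["force"],st["wrist_torque"],st["width"])
a=cv2.resize(s[160:270,200:310],(400,400),interpolation=cv2.INTER_CUBIC)
b=cv2.resize(t[170:280,110:220],(400,400),interpolation=cv2.INTER_CUBIC)
cv2.imwrite("pics/m2.png",np.hstack([a,b]))
E
```

```text
[0.54203713 0.18372167 0.44554518] [-0.75668967 -0.27323387 -1.67000873] [-0.00604045  0.01225273 -0.00292137] 0.006498799537384516
```

View pics/m2.png

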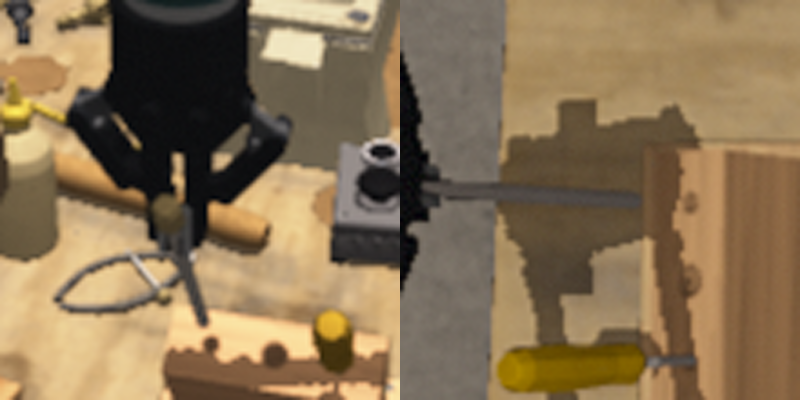

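The bar is out of the block, with its plain end at top pixel (176.3,225) and side pixel (256.7,248.6). The tool can't tilt, so I'll use the block's top ridge as a fulcrum. With a light grip, I'll lower the gripper in an arc until the bar pivots level between the pads.

```bash
python3 - <<'E'
from h import *
print(tri((256.7,248.6),(176.3,225)))
E
```

```text
[0.54556665 0.09634561 0.13672484]
```

{"api": "arm_command", "payload": {"slide": [[0,-0.015,0],[0,-0.03,0],[0,-0.045,0],[0,-0.055,0],[0,-0.061,0]], "twist": [0,0,0,0,0]}}

```text
time: 7.57
eef_pos: [0.542, 0.1212, 0.4448]
tool_rot: [-179.9, 0.0, 91.3]
force: [0.1, -0.6, -2.4]
width: 0.0066
grip_force: 58.5
```

{"api": "arm_command", "payload": {"slide": [[0,0,-0.01],[0,0,-0.02],[0,0,-0.03],[0,0,-0.036],[0,0,-0.04]], "twist": [0,0,0,0,0], "force": 30}}

```text
time: 7.98
eef_pos: [0.5418, 0.1231, 0.4038]
tool_rot: [-179.8, -0.0, 91.4]
force: [-0.8, 0.2, -0.5]
width: 0.0066
grip_force: 58.6
```

{"api": "arm_command", "payload": {"slide": [[0,0.004,-0.008],[0,0.012,-0.014],[0,0.021,-0.0215],[0,0.029,-0.031],[0,0.037,-0.041]], "twist": [0,0,0,0,0], "force": 25}}

```text
time: 8.4
eef_pos: [0.5424, 0.1606, 0.3643]
tool_rot: [179.9, 0.0, 91.4]
force: [1.7, -1.9, -0.7]
width: 0.0064
grip_force: 62.8
```

{"api": "arm_command", "payload": {"slide": [[0,0.007,-0.011],[0,0.012,-0.0216],[0,0.016,-0.034],[0,0.02,-0.046],[0,0.021,-0.057]], "twist": [0,0,0,0,0], "claw": -1, "force": 30}}

```text
time: 8.82
eef_pos: [0.542, 0.1817, 0.3064]
tool_rot: [-180.0, -0.0, 91.4]
force: [-0.1, -0.2, 2.1]
width: 0.0062
grip_force: 63.6
```

```bash
python3 - <<'E'
from h import *
import cv2
s=vision.get_image("side")[:,:,::-1];t=vision.get_image("top")[:,:,::-1]
cv2.imwrite("pics/s3.png",s);cv2.imwrite("pics/t3.png",t)
st=manip.get_state();print(st["eef_pos"],st["force"],st["wrist_torque"],st["width"],st["grip_force"])
a=cv2.resize(s[170:290,190:310],(400,400),interpolation=cv2.INTER_CUBIC)
b=cv2.resize(t[170:280,120:230],(400,400),interpolation=cv2.INTER_CUBIC)
cv2.imwrite("pics/m3.png",np.hstack([a,b]))
E
```

```text
[0.54159708 0.18094155 0.30550967] [ 0.36142767 -2.50726222  0.87334302] [-0.6062164  -0.0619669   0.02205236] 0.0063900720445460146 63.515825271606445
```

View pics/m3.png

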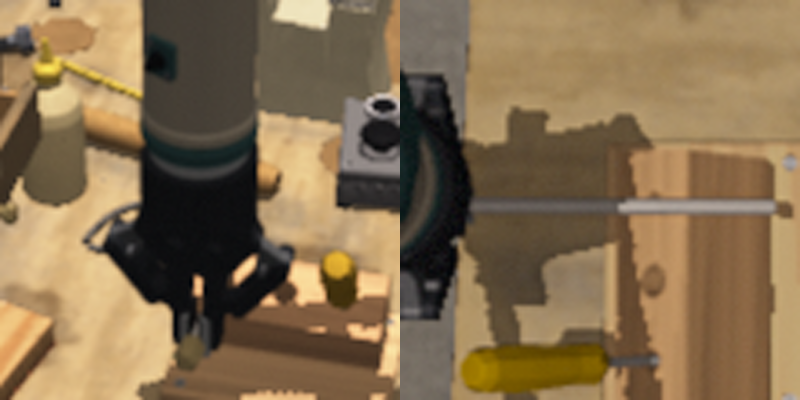

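The bar now lies over the ridge, tilted about 15°. Its plain end is at top pixel (223.4,227), and the screwdriver hasn't moved. I'll lower the last 34 mm.

{"api": "arm_command", "payload": {"slide": [[0,0.001,-0.011],[0,0.001,-0.021],[0,0,-0.029],[0,0,-0.035],[0,0,-0.035]], "twist": [0,0,0,0,0]}}

```text
time: 9.33
eef_pos: [0.542, 0.1802, 0.2713]
tool_rot: [-179.9, 0.0, 91.4]
force: [0.6, -1.7, 2.1]
width: 0.0061
grip_force: 63.4
```

```bash
python3 - <<'E'
from h import *
import cv2
t=vision.get_image("top")[:,:,::-1];cv2.imwrite("pics/t4.png",t)
st=manip.get_state();print(st["eef_pos"],st["force"],st["wrist_torque"],st["width"],st["grip_force"])
# bright rod: trace row ~ 226 right end, and rod width along columns
g=cv2.cvtColor(t,cv2.COLOR_BGR2HSV)
for c in range(145,240,6):
    col=g[218:236,c]; m=(col[:,1]<70); r=np.where(m)[0]; print(c,(r.min()+218,r.max()+218,len(r)) if len(r) else None,end="; ")
for z in(.105,.115,.125):print(onz("top",(223.4,226.9),z))
E
```

```text
[0.54206758 0.18028892 0.27198963] [ 0.26649641 -1.44906864  2.44258846] [-0.54641784 -0.0590758   0.02535928] 0.0064902157958824 63.37990164756775
145 (np.int64(225), np.int64(228), 4); 151 (np.int64(225), np.int64(228), 4); 157 (np.int64(225), np.int64(228), 4); 163 (np.int64(225), np.int64(228), 4); 169 (np.int64(225), np.int64(228), 4); 175 (np.int64(225), np.int64(228), 4); 181 (np.int64(225), np.int64(228), 4); 187 (np.int64(225), np.int64(228), 4); 193 (np.int64(225), np.int64(228), 4); 199 (np.int64(225), np.int64(228), 4); 205 (np.int64(224), np.int64(228), 5); 211 (np.int64(224), np.int64(228), 5); 217 (np.int64(224), np.int64(228), 5); 223 (np.int64(224), np.int64(228), 5); 229 None; 235 None; [0.54450806 0.00236072 0.105     ]
[0.54401758 0.00191854 0.115     ]
[0.54352711 0.00147635 0.125     ]
```

```bash
python3 - <<'E'
from h import *
import cv2
from scipy.optimize import least_squares
g=cv2.imread("pics/top0.png",0)
L=cv2.createLineSegmentDetector().detect(g)[0][:,0]
for l in L:
    p,q=l[:2],l[2:]
    if np.hypot(*(p-q))>22 and 335<min(p[0],q[0]) and 150<min(p[1],q[1])<275 and max(p[1],q[1])<280:
        d=onz("top",q,.2)-onz("top",p,.2); print(l.round(1),"ang",round(np.degrees(np.arctan2(d[1],d[0]))%180,2))
th=np.linspace(0,2*np.pi,181)
def ext(v):
    c=np.array([v[0],v[1],v[2]]);pts=[c+.0485*np.array([np.cos(a),0,np.sin(a)]) for a in th]
    s=np.array([proj("side",p) for p in pts]);t=np.array([proj("top",p) for p in pts])
    return np.r_[s.min(0),s.max(0),t[:,0].min(),t[:,1].min(),t[:,1].max()]
obs=np.array([265.8,113.8,299.7,147,354.4,189.4,244.4])
r=least_squares(lambda v:ext(v)-obs,[.556,-.24,.275]);print(r.x,r.fun.round(1))
r=least_squares(lambda v:ext([*v,.275])-obs,[.556,-.24]);print(r.x,r.fun.round(1))
E
```

```text
[444.4 181.5 403.1 180.4] ang 89.65
[446.1 209.4 446.  183.1] ang 178.66
[479.4 188.9 448.1 189.6] ang 92.5
[400.6 163.7 423.1 162.7] ang 93.86
[385.4 206.8 383.4 236.9] ang 175.41
[459.3 242.4 510.7 243.4] ang 90.0
[346.7 210.6 345.9 233.2] ang 177.86
[405.4 183.1 407.2 239.4] ang 0.89
[484.  213.1 484.  236.9] ang 178.0
[409.3 251.2 379.3 249.2] ang 87.17
[353.1 254.1 409.4 254. ] ang 91.24
[351.6 226.9 352.1 251.9] ang 0.8
[335.9 244.4 335.8 190.6] ang 0.07
[400.9 243.4 405.4 215.6] ang 169.96
[408.1 237.8 446.8 236.9] ang 92.39
[405.5 214.4 400.1 188. ] ang 10.71
[379.5 234.4 378.9 194.3] ang 0.28
[368.8 210.6 364.6 241.7] ang 171.78
[368.2 261.  343.1 259.8] ang 88.34
[480.6 211.1 510.6 211.4] ang 90.65
[421.9 255.  454.4 255.5] ang 90.19
[ 0.55788004 -0.24331182  0.28153429] [-0.2  1.1 -0.2 -1.1  0.  -0.4  0.6]
[ 0.55851006 -0.24655671] [-0.2  2.7 -0.4  0.3  0.9 -0.2  0.3]
```

The spindle end comes out at about (0.558,-0.245,0.275), with its axis at a yaw of about 90.3°. I'll tighten the grip, lift, and move to 20 mm before the target.

{"api": "arm_command", "payload": {"slide": [[0,0,0],[0,0,0],[0,0,0.005],[0,0,0.015],[0,0,0.03]], "twist": [0,0,0,0,0], "claw": -1, "force": 110}}

```text
time: 9.8
eef_pos: [0.5415, 0.1809, 0.3023]
tool_rot: [-179.8, -0.1, 91.4]
force: [-0.0, 0.3, -1.1]
width: 0.0052
grip_force: 107.7
```

{"api": "arm_command", "payload": {"slide": [[0,0,0.02],[0,0,0.045],[0,0,0.075],[0,0,0.105],[0,0,0.128]], "twist": [0,0,0,0,0]}}

```text
time: 10.22
eef_pos: [0.5419, 0.1811, 0.4341]
tool_rot: [179.8, -0.1, 91.4]
force: [1.3, 1.1, -1.4]
width: 0.005
grip_force: 107.7
```

{"api": "arm_command", "payload": {"slide": [[0.003,-0.02,0],[0.006,-0.045,0],[0.009,-0.075,0],[0.012,-0.105,0],[0.015,-0.13,0]], "twist": [-0.3,-0.6,-1,-1.1,-1.1]}}

```text
time: 10.63
eef_pos: [0.5568, 0.0495, 0.4316]
tool_rot: [180.0, -0.0, 90.3]
force: [0.7, 0.7, -1.5]
width: 0.0049
grip_force: 107.8
```

{"api": "arm_command", "payload": {"slide": [[0,-0.02,0],[0,-0.038,0],[0,-0.053,0],[0,-0.065,0],[0,-0.07,0]], "twist": [0,0,0,0,0]}}

```text
time: 11.05
eef_pos: [0.5571, -0.0205, 0.4312]
tool_rot: [180.0, -0.0, 90.2]
force: [-0.4, -0.1, -1.6]
width: 0.0047
grip_force: 107.8
```

```bash
python3 - <<'E'
from h import *
import cv2
s=vision.get_image("side")[:,:,::-1];t=vision.get_image("top")[:,:,::-1]
cv2.imwrite("pics/s5.png",s);cv2.imwrite("pics/t5.png",t)
st=manip.get_state();print(st["eef_pos"],st["tool_rot"],st["force"],st["wrist_torque"],st["width"],st["grip_force"])
print(proj("side",[.557,.03,.275]),proj("side",[.557,-.19,.275]),proj("top",[.557,.03,.275]),proj("top",[.557,-.19,.275]))
a=cv2.resize(s[80:200,220:340],(400,400),interpolation=cv2.INTER_CUBIC)
b=cv2.resize(t[160:280,270:390],(400,400),interpolation=cv2.INTER_CUBIC)
cv2.imwrite("pics/m5.png",np.hstack([a,b]))
E
```

```text
[ 0.55713803 -0.01973453  0.43105073] [ 1.79971124e+02 -4.15364611e-02  9.02247467e+01] [ 0.28897898  0.41202495 -1.2374988 ] [ 0.09413477 -0.04156018  0.02176222] 0.004891224056769783 107.76448845863342
[259.85340252 186.19235174] [278.78712738 141.85279451] [203.49696327 214.52536218] [329.5292248  217.08239753]
```

View pics/m5.png

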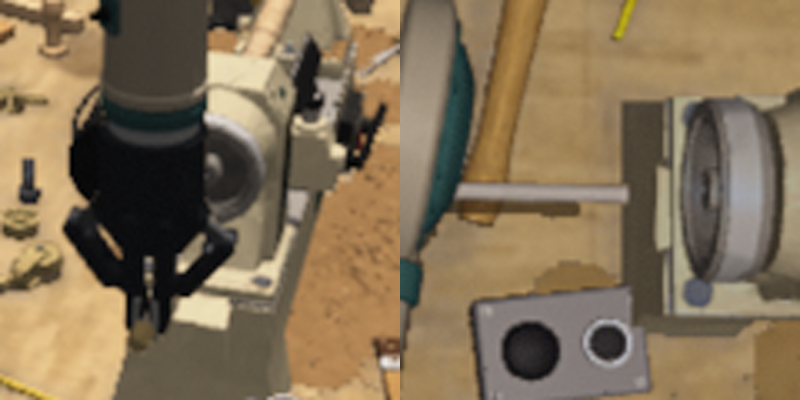

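The top view shows the bar pointing straight at the wheel, with its plain end at (338.4,218.2). Tilt is hard to judge from here. I'll back off and swing the bar sideways so both cameras see it, then measure the tilt numerically.

{"api": "arm_command", "payload": {"slide": [[0,0.015,0],[0,0.04,0],[0,0.065,0],[0,0.09,0],[0,0.1,0]], "twist": [0,0,-7,-14,-21]}}

```text
time: 11.57
eef_pos: [0.5567, 0.0845, 0.4309]
tool_rot: [-179.9, -0.2, 69.1]
force: [0.5, -0.9, -1.8]
width: 0.0048
grip_force: 107.6
```

{"api": "arm_command", "payload": {"slide": [[0,0,0],[0,0,0],[0,0,0],[0,0,0],[0,0,0]], "twist": [-7,-14,-21,-28,-34]}}

```text
time: 11.98
eef_pos: [0.5569, 0.0821, 0.4309]
tool_rot: [-179.9, -0.0, 35.1]
force: [0.2, 0.8, -1.5]
width: 0.0051
grip_force: 107.6
```

{"api": "arm_command", "payload": {"slide": [[0,0,0],[0,0,0],[0,0,0]], "twist": [-5,-5,-5]}}

```text
time: 12.23
eef_pos: [0.557, 0.0816, 0.4309]
tool_rot: [-180.0, -0.0, 30.5]
force: [0.4, 0.3, -0.4]
width: 0.0051
grip_force: 107.6
```

```bash
python3 - <<'E'
from h import *
import cv2
st=manip.get_state();e=st["eef_pos"];yaw=np.radians(st["tool_rot"][2]);print(e,st["tool_rot"])
d=-np.array([np.cos(yaw),np.sin(yaw),0]); G=e-[0,0,.155]
for n in("side","top"):
    im=vision.get_image(n)[:,:,::-1];cv2.imwrite(f"pics/{n}6.png",im)
    S=cv2.cvtColor(im,cv2.COLOR_BGR2HSV)[:,:,1].astype(float)
    old=cv2.imread(f"pics/{n}0.png").astype(float);D=np.abs(im-old).sum(2)
    for r in np.arange(.05,.21,.01):
        p=proj(n,G+d*r); q=proj(n,G+d*(r+.01)); u=(q-p)/np.hypot(*(q-p)); nn=np.array([-u[1],u[0]])
        k=np.arange(-9,9.5,1.); xy=p+k[:,None]*nn
        v=cv2.remap(S.astype(np.float32),xy[:,:1].astype(np.float32),xy[:,1:].astype(np.float32),1)[:,0]
        print(n,round(r,3),p.round(1),nn.round(2),v.astype(int).tolist())
E
```

```text
[0.55702952 0.08156487 0.43085226] [-1.79972933e+02 -2.36539048e-02  3.04873536e+01]
side 0.05 [275.2 194.9] [0.16 0.99] [72, 71, 71, 73, 73, 72, 72, 72, 73, 38, 28, 31, 57, 75, 74, 73, 71, 72, 69]
side 0.06 [279.3 194.2] [0.16 0.99] [72, 72, 74, 74, 74, 74, 73, 73, 68, 47, 31, 31, 36, 61, 72, 72, 71, 69, 71]
side 0.07 [283.4 193.5] [0.16 0.99] [72, 74, 73, 73, 73, 72, 72, 73, 72, 51, 30, 30, 48, 69, 74, 71, 70, 70, 71]
side 0.08 [287.4 192.9] [0.16 0.99] [72, 73, 73, 73, 73, 74, 73, 71, 71, 53, 35, 31, 34, 55, 71, 72, 72, 71, 71]
side 0.09 [291.5 192.2] [0.16 0.99] [74, 72, 72, 72, 73, 74, 74, 73, 73, 63, 34, 30, 38, 62, 75, 72, 58, 46, 41]
side 0.1 [295.5 191.6] [0.16 0.99] [72, 72, 70, 72, 72, 72, 72, 72, 72, 61, 42, 32, 32, 47, 66, 73, 61, 38, 22]
side 0.11 [299.5 190.9] [0.16 0.99] [75, 73, 74, 73, 73, 70, 71, 72, 72, 74, 39, 28, 32, 55, 71, 72, 73, 37, 18]
side 0.12 [303.5 190.2] [0.16 0.99] [75, 73, 73, 72, 73, 73, 73, 72, 73, 68, 52, 36, 33, 41, 66, 71, 65, 30, 26]
side 0.13 [307.4 189.6] [0.16 0.99] [131, 128, 127, 128, 129, 131, 134, 134, 133, 131, 82, 37, 30, 63, 102, 105,
[... 2241 characters left out ...]
 99, 96, 70, 39, 34, 35, 48, 85, 114, 101, 100, 103, 104, 101]
top 0.16 [218.4 295.4] [-0.88  0.48] [101, 100, 101, 101, 103, 103, 96, 53, 36, 36, 37, 41, 66, 88, 94, 99, 98, 104, 119]
top 0.17 [221.2 300.5] [-0.88  0.48] [99, 96, 101, 105, 107, 106, 92, 45, 34, 34, 35, 43, 94, 147, 147, 143, 148, 150, 161]
top 0.18 [224.  305.7] [-0.88  0.48] [124, 134, 159, 158, 155, 158, 123, 53, 29, 30, 30, 41, 98, 146, 152, 152, 158, 151, 146]
top 0.19 [226.9 311. ] [-0.88  0.48] [149, 151, 148, 146, 155, 156, 163, 166, 162, 163, 159, 156, 151, 150, 149, 152, 145, 124, 116]
top 0.2 [229.8 316.2] [-0.88  0.48] [139, 139, 137, 141, 145, 154, 151, 143, 127, 116, 115, 117, 116, 118, 114, 118, 119, 123, 119]
```

```bash
cat > fit.py <<'E'
from h import *
import cv2
from scipy.optimize import least_squares
e=np.array([.55703,.08156,.43085]);yaw=np.radians(30.487)
G=e-[0,0,.155]
obs=[]
d=-np.array([np.cos(yaw),np.sin(yaw),0])
for n in("side","top"):
    S=cv2.cvtColor(cv2.imread(f"pics/{n}6.png"),cv2.COLOR_BGR2HSV)[:,:,1].astype(np.float32)
    for r in np.arange(.05,.18,.005):
        p=proj(n,G+d*r);q=proj(n,G+d*(r+.01));u=(q-p)/np.hypot(*(q-p));nn=np.array([-u[1],u[0]])
        k=np.arange(-4,6.1,.25);xy=(p+k[:,None]*nn).astype(np.float32)
        v=cv2.remap(S,xy[:,:1],xy[:,1:],1)[:,0];m=v<np.minimum(np.median(v),v.min()+ (np.median(v)-v.min())*.5)
        obs.append((n,r,nn,p,k[m].mean()))
    rr=np.arange(.17,.2,.001);print(n,[int(cv2.remap(S,*[np.float32([[w]]) for w in proj(n,G+d*r)+(nn*2.6 if n=="side" else 0)],1)[0,0]) for r in rr])
def res(v):
    a,h,dy,t=v;y=yaw+dy;dd=-np.array([np.cos(y)*np.cos(t),np.sin(y)*np.cos(t),np.sin(t)])
    lat=np.array([-np.sin(yaw),np.cos(yaw),0])
    return [ (proj(n,G+lat*a+[0,0,h]+dd*r)-p)@nn-k for n,r,nn,p,k in obs]
f=least_squares(res,[0,0,0,0],loss="soft_l1",f_scale=.3);print("lat,h mm",f.x[:2]*1e3,"dyaw,tilt(plain end down +)",np.degrees(f.x[2:]),"rms",np.std(res(f.x)))
E
python3 fit.py
```

```text
side [60, 63, 67, 70, 72, 67, 61, 55, 48, 42, 49, 56, 72, 94, 114, 114, 115, 115, 113, 111, 109, 107, 105, 104, 103, 80, 46, 12, 11, 11]
top [34, 34, 34, 35, 35, 34, 33, 32, 31, 30, 30, 29, 28, 31, 40, 68, 109, 145, 166, 166, 163, 161, 159, 155, 154, 152, 151, 150, 147, 130]
lat,h mm [-0.91704558 -1.81681819] dyaw,tilt(plain end down +) [-0.76397619  2.64016862] rms 0.12595252337678062
```

The fit puts the plain end 2.6° low and gives 184 mm from the grip to the plain end. There's plenty of time, so I'll go back to the ridge and pivot it the rest of the way.

{"api": "arm_command", "payload": {"slide": [[-0.003,0.02,0],[-0.006,0.04,0],[-0.009,0.06,0],[-0.012,0.08,0],[-0.015,0.099,0]], "twist": [7,14,21,28,35]}}

```text
time: 12.75
eef_pos: [0.5419, 0.1807, 0.4308]
tool_rot: [-180.0, -0.0, 65.7]
force: [-0.1, -0.2, -1.5]
width: 0.0051
grip_force: 108.1
```

{"api": "arm_command", "payload": {"slide": [[0,0,0],[0,0,0],[0,0,0],[0,0,0],[0,0,-0.01]], "twist": [7,14,21,26,26]}}

```text
time: 13.17
eef_pos: [0.5427, 0.18, 0.4223]
tool_rot: [179.8, -0.1, 91.5]
force: [0.4, -0.0, -1.7]
width: 0.005
grip_force: 108.2
```

{"api": "arm_command", "payload": {"slide": [[0,0,-0.03],[0,0,-0.06],[0,0,-0.09],[0,0,-0.115],[0,0,-0.13]], "twist": [0,0,0,0,0]}}

```text
time: 13.58
eef_pos: [0.5408, 0.1794, 0.287]
tool_rot: [-179.7, 0.0, 91.2]
force: [0.5, -0.6, -2.3]
width: 0.0052
grip_force: 108.1
```

{"api": "arm_command", "payload": {"slide": [[0,0,-0.008],[0,0,-0.015],[0,0,-0.02],[0,0,-0.024],[0,0,-0.026]], "twist": [0,0,0,0,0], "force": 60}}

```text
time: 14.0
eef_pos: [0.5424, 0.1796, 0.2657]
tool_rot: [179.9, 0.0, 91.3]
force: [-2.2, -0.6, 6.0]
width: 0.0049
grip_force: 109.1
```

{"api": "arm_command", "payload": {"slide": [[0,0,0],[0,0,0]], "twist": [0,0]}}

```text
time: 14.17
eef_pos: [0.5424, 0.1796, 0.2663]
tool_rot: [179.9, 0.0, 91.3]
force: [-2.7, -0.7, 6.3]
width: 0.0051
grip_force: 109.0
```

{"api": "arm_command", "payload": {"slide": [[0,0,-0.001],[0,0,-0.002],[0,0,-0.002],[0,0,0.01],[0,0,0.03]], "twist": [0,0,0,0,0], "force": 110}}

```text
time: 14.58
eef_pos: [0.5417, 0.1796, 0.2933]
tool_rot: [-179.8, 0.0, 91.3]
force: [-0.3, -0.6, -0.9]
width: 0.0052
grip_force: 107.7
```

{"api": "arm_command", "payload": {"slide": [[0,0,0.025],[0,0,0.055],[0,0,0.085],[0,0,0.115],[0,0,0.135]], "twist": [0,0,0,0,0]}}

```text
time: 15.0
eef_pos: [0.5427, 0.1798, 0.4332]
tool_rot: [179.7, -0.1, 91.3]
force: [0.1, 0.7, -0.6]
width: 0.0052
grip_force: 107.8
```

{"api": "arm_command", "payload": {"slide": [[0.003,-0.02,0],[0.006,-0.04,0],[0.009,-0.06,0],[0.012,-0.08,0],[0.015,-0.098,0]], "twist": [-7,-14,-21,-28,-35]}}

```text
time: 15.42
eef_pos: [0.5575, 0.0807, 0.43]
tool_rot: [179.9, -0.1, 56.0]
force: [0.9, -0.0, -1.0]
width: 0.0055
grip_force: 107.7
```

{"api": "arm_command", "payload": {"slide": [[0,0,0],[0,0,0],[0,0,0],[0,0,0],[0,0,0]], "twist": [-7,-14,-21,-26,-26]}}

```text
time: 15.83
eef_pos: [0.5575, 0.0816, 0.4298]
tool_rot: [180.0, -0.1, 30.2]
force: [-0.1, -0.2, -3.0]
width: 0.0052
grip_force: 107.9
```

```bash
python3 - <<'E'
from h import *
import cv2,re
for n in("side","top"): cv2.imwrite(f"pics/{n}6.png",vision.get_image(n)[:,:,::-1])
st=manip.get_state();e=st["eef_pos"];print(e,st["tool_rot"])
src=open("fit.py").read().split("\n")
src[3]=f"e=np.array({e.tolist()});yaw=np.radians({st['tool_rot'][2]})"
open("fit.py","w").write("\n".join(src))
E
python3 fit.py
```

```text
[0.55737872 0.08164829 0.42979899] [ 1.79981410e+02 -5.33247975e-02  3.04304074e+01]
side [136, 134, 133, 132, 131, 130, 129, 127, 125, 122, 119, 116, 113, 113, 113, 113, 115, 116, 113, 111, 109, 107, 105, 103, 101, 92, 59, 26, 11, 8]
top [79, 88, 95, 100, 102, 108, 104, 93, 99, 109, 107, 99, 105, 112, 110, 109, 124, 146, 157, 161, 164, 162, 160, 158, 154, 152, 149, 147, 146, 136]
lat,h mm [-0.78100469 -1.31776609] dyaw,tilt(plain end down +) [-1.81994141 -1.71083159] rms 0.12001346633362737
```

The tilt is now 1.7° with the plain end up, which is fine. The bar's yaw in the pads is off by -1.8°, so I'll make that up with tool yaw while moving to the target.

{"api": "arm_command", "payload": {"slide": [[0,0,0],[0,0,0],[0,0,0],[0,0,0],[0,0,-0.004]], "twist": [7,14,21,28,35]}}

```text
time: 16.35
eef_pos: [0.5575, 0.0818, 0.4265]
tool_rot: [179.9, -0.1, 65.8]
force: [0.4, 0.2, -1.8]
width: 0.0047
grip_force: 108.1
```

{"api": "arm_command", "payload": {"slide": [[0,0,0],[0,0,0],[0,0,0],[-0.001,0,0],[-0.001,-0.01,0]], "twist": [7,14,21,26.7,26.7]}}

```text
time: 16.77
eef_pos: [0.5561, 0.0727, 0.4257]
tool_rot: [180.0, -0.1, 92.3]
force: [0.2, 0.5, -1.8]
width: 0.0052
grip_force: 107.9
```

{"api": "arm_command", "payload": {"slide": [[0,-0.02,0],[0,-0.04,0],[0,-0.06,0],[0,-0.075,0],[0,-0.082,0]], "twist": [0,0,0,0,0]}}

```text
time: 17.18
eef_pos: [0.5562, -0.0127, 0.4257]
tool_rot: [180.0, 0.1, 91.8]
force: [0.2, -0.7, -1.8]
width: 0.005
grip_force: 107.8
```

{"api": "arm_command", "payload": {"slide": [[0,0,0],[0,0,0],[0,0,0]], "twist": [0,0,0]}}

```text
time: 17.43
eef_pos: [0.5562, -0.0099, 0.4257]
tool_rot: [180.0, -0.0, 92.0]
force: [0.6, 0.3, -1.1]
width: 0.005
grip_force: 107.9
```

```bash
python3 - <<'E'
from h import *
import cv2
t=vision.get_image("top")[:,:,::-1];cv2.imwrite("pics/t7.png",t)
st=manip.get_state();print(st["eef_pos"],st["tool_rot"],st["time"])
S=cv2.cvtColor(t,cv2.COLOR_BGR2HSV)[:,:,1].astype(int)
D=np.abs(t.astype(int)-cv2.imread("pics/top0.png")).sum(2)
for c in range(300,352,3):
    r=np.where(D[205:232,c]>60)[0]+205; print(c,r.tolist())
y=st["eef_pos"][1]
for r in(.05,.185):print(proj("top",[.557,y-r,.275]))
E
```

```text
[ 0.55616013 -0.00967649  0.42575206] [ 1.79992261e+02 -3.39034830e-02  9.20266197e+01] 17.4833
300 [215, 216, 217, 218, 219, 221, 222]
303 [216, 217, 220, 221, 222]
306 [216, 217, 220, 221, 222, 223]
309 [216, 217, 220, 221, 222, 223]
312 [216, 217, 220, 221, 222, 223]
315 [216, 217, 220, 221, 222, 223]
318 [215, 216, 217, 219, 220, 221, 222, 223]
321 [216, 217, 218, 219]
324 [216, 217, 218, 219]
327 [216, 217]
330 [216, 217]
333 [216, 217]
336 []
339 []
342 []
345 []
348 []
351 []
[254.99849454 215.57026318]
[332.19676436 217.13651854]
```

{"api": "arm_command", "payload": {"slide": [[0,-0.006,0],[0,-0.012,0],[0,-0.016,0],[0,-0.018,0],[0,-0.018,0]], "twist": [0,0,0,0,0]}}

```text
time: 17.9
eef_pos: [0.5562, -0.0289, 0.4257]
tool_rot: [180.0, 0.0, 92.0]
force: [0.8, 0.9, -1.4]
width: 0.0048
grip_force: 107.9
```

{"api": "arm_command", "payload": {"slide": [[0,0,0],[0,0,0],[0,0,0],[0,0,0],[0,0,0]], "twist": [0,0,0,0,0]}}

```text
time: 18.32
eef_pos: [0.5562, -0.0283, 0.4257]
tool_rot: [180.0, -0.0, 92.0]
force: [-0.4, 0.2, -1.8]
width: 0.0053
grip_force: 107.9
```

```bash
python3 - <<'E'
from h import *
import cv2
t=vision.get_image("top")[:,:,::-1];cv2.imwrite("pics/t8.png",t)
st=manip.get_state();print(st["eef_pos"],st["tool_rot"],st["qvel"].round(2))
D=np.abs(t.astype(int)-cv2.imread("pics/top0.png")).sum(2)
print(D[216:219,336:358].tolist())
for c in(342,343,344,345):print(c,onz("top",(c,217),.275))
E
```

```text
[ 0.55619629 -0.02826667  0.42574873] [ 1.79994066e+02 -8.70970909e-04  9.20055594e+01] [ 0.06  0.03 -0.1  -0.02  0.04  0.01]
[[191, 274, 284, 282, 278, 283, 290, 282, 146, 5, 4, 11, 9, 8, 9, 10, 9, 9, 13, 10, 6, 1], [214, 287, 300, 293, 292, 294, 303, 309, 171, 9, 5, 8, 14, 8, 9, 10, 11, 8, 2, 5, 6, 8], [181, 264, 259, 260, 263, 268, 278, 277, 145, 7, 5, 7, 9, 13, 6, 8, 4, 8, 7, 9, 5, 7]]
342 [ 0.55758763 -0.21187079  0.275     ]
343 [ 0.5576232  -0.21362547  0.275     ]
344 [ 0.55765877 -0.21538029  0.275     ]
345 [ 0.55769434 -0.21713524  0.275     ]
```

```bash
python3 -c "
from cell import job
print(job.hand_in())"
```

```text
the job is handed in; nothing more can be done
None
```

I pressed the stop button fully down and let it come up, then handed the job in with the arm still and the knock-out bar held about 3 cm short of the handwheel centre, in line with the spindle and level to about 2° by camera measurement.

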